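# Lift a wheel blank on the marking jig and hold it

### The arm

A 7-joint arm with a two-finger parallel gripper is mounted at the origin on the work surface. World frame = base frame: x ahead of the robot, y to its left, z up, the work surface at z = 0. Lengths are in mm, angles in rad, forces in N, time in s.
With the tool pointing down it reaches from about 400 to 750 mm from the base axis. Payload 19.5 kg.
Tool frame: the origin (TCP) lies on the centre line of the jaws, within the pads' length; the fingertips stand 8 mm ahead of it and the grasp point (between the pads) lies 11 mm behind it; z points along the fingers, y is the direction in which the jaws open and shut (so a half turn about z gives the same grasp; the last joint's range is limited). The gripper opens to 85 mm and grips with 20 to 120 N. Pads are 22 mm wide; open, the fingers measure 114 mm over their backs; the gripper's body (76 mm by 85 mm) begins 54 mm behind the grasp point. The pads swing forward as they close: fully open they stand 13 mm farther back than shut.
Start: joints at [1.061, 0.707, -0.028, 1.485, 0.022, 0.951, -0.075], TCP at [259.27, -513.201, 239.268] pointing down, gripper open.
Joint ranges: [-2.71, 2.71], [-0.32, 2.16], [-1.57, 1.52], [0, 2.45], [-1.46, 4.6], [0, 2.02], [-2.83, 2.83]. Speed limits (rad/s): [1.89, 1.89, 2.57, 2.57, 3.01, 3.01, 3.01].

### API

Orientations are given as a 3x3 rotation matrix whose columns are the frame's x, y, z axes.
In Python, from rig import sensors, read_camera, camera_model, order, recognise, tip_of gives the robot as it stands.
- The arm moves only by the tool step_arm, never from a script. Its argument "series" is a list that holds one entry, the list of rows, each a list of 5 numbers: the gripper command: -1 is shut, 1 is fully open, values between are in proportion, then the shift along the tool's x, y, z in m, then the turn about the tool's z in degrees. A call has 1 to 8 rows; each row shifts and turns the commanded pose from where the row before left it, along the tool's axes as they then stand; what a row does not reach is not made up. A row lasts 1/10 s, in which the tool goes at most 50 mm and 8.59 degrees, less where a joint would pass 70% of its speed; a pose out of reach is approached as far as the arm can. A call with a gripper value outside its range is refused whole. The fingers move at their own pace and stop on an object; "squeeze" is the grip in N (left out, the last holds). Time passes only in rows, so rows that do not move let the fingers close. It gives the time, the measured TCP pose, the force and the opening at its end, in the units of the state.
- sensors.get_state(): the state, without advancing time (a new reading comes with each control period).
- read_camera(name): name is "scene" or "top" or "wrist"; returns (picture, depth): 420x560x3 uint8, red, green, blue; 420x560 float32, mm along the optical axis (not along the pixel's ray), 0 where there is no reading.
- camera_model(name): a dict with "vfov" (degrees; the focal length in pixels is half the picture's height over the tangent of half this angle, whatever the lens; pixels are square), "cx", "cy" (the principal point, pixels), "k1" (the pictures are not rectified: a ray, as slopes to the right and down, at radius r is drawn at 1 + k1 r^2 times it, then the intrinsics apply), "R" (3x3) and "t" (3): a world point X has camera coordinates R X + t; the wrist camera has in their place "tool_from_camera" (4x4, takes a point from camera to tool coordinates, whose origin is the TCP and whose axes are the flange's). Camera axes: x right, y down, z forward; pixel columns grow to the right and rows downward; lengths in mm; the calibration is good to about 2 mm. A picture is of the moment at which its call begins: read the wrist's pose just before it. camera_model takes no time and is no camera call.
- order.sign_off(): hands the job in, once; it reports no verdict.
Trained networks look in the newest picture that a camera, given by its name, has taken for a name from the list of things; names that differ only in an ending like _2 or _b are one class to them, and where a whole thing is asked for, a point or a joint stands for the part that bears it (a point fixed in the world has none). Each returns a list of dicts, best first, with "score" (0 to 1); they miss things now and then, are a little off and sometimes report something else, mostly with a low value. They report only what shows in the picture. A call takes as long as a camera call. They do not tell look-alikes from the thing itself.
- recognise(name, camera): "xyz" ([x, y, z] in mm, in world coordinates, good to about 4 mm: the middle of the surface that is visible of it).
- tip_of(name, camera): "xyz" ([x, y, z] in mm, in world coordinates, good to about 4 mm: a listed point, or the origin of a listed thing).
The state is a dict: "time_s": time; "joints": joint angles; "joint_velocities": joint speeds; "joint_efforts": joint torques, N m; "eef_pos": TCP position; "ee_rot": TCP orientation; "ft_force": force on the tool from outside, world axes, zero at the start; "moment": the same for the moment, N m; "opening": finger opening in mm.
Only numpy, scipy, OpenCV 4.12 (cv2) and the standard library are available. Lean on these libraries where they do the work, as an engineer would, in place of code of your own. Each camera call takes 0.05 s, during which the arm holds its last target. There are 200 camera calls.

### The job

Slide the bored wooden wheel blank over the marking jig's upright shaft until it lies flat on the lift plate, and let go of it. Then swing the jig's cam lever up to its highest lift point (lever standing straight up) and finish while still holding the lever there with the gripper, because its spring pulls it back, so that I can scribe the blank. Leave everything else on the bench where it is.

Things in the scene. Friction and masses are not known exactly. Their poses are not given: they have to be found in the camera images.
- blank: loose turned wheel blank of pale wood: a ring 60 mm in outer diameter, 32 mm high, with a 24 mm bore right through; about 55 g. It starts lying flat on the bench. Origin: centre of its underside, z up. Either face may go down.
- blank_center (a point): centre of the wheel blank, 16 mm above its underside, on the bore's axis
- jig: marking jig fixed to the bench: wooden board 180 mm (jig x, -80 to +100) by 124 mm (jig y, -59 to +65) by 15 mm. Origin on the bench surface under the steel shaft (20 mm in diameter); jig x points away from the robot, give or take its yaw, z up. The cam axle lies along jig y at x = 0, 45 mm up, between two steel cheeks; the lever is on the -y side.
- shaft_top (a point): centre of the shaft's top, 150 mm above the bench; the top 10 mm taper from 20 to 10 mm in diameter
- scribe_tip (a point): tip of the drawn-back scribe, a pin 8 mm thick that lies along jig x, 121 mm above the bench, 55 mm beyond the shaft's axis (jig +x). Its wooden post is 20 mm (x) by 30 mm (y), 135 mm high, from 75 to 95 mm beyond the shaft.
- lift_plate: round aluminium lift plate 110 mm in diameter, 8 mm thick, with a bush that slides loosely on the shaft; origin: centre of its underside, z up. Lever down, it rests on the jig's cheeks with its top 95 mm above the bench; two eccentrics on the lever's axle push it up from a lever angle of about 0.33 on; at the highest lift its top is 105 mm above the bench.
- plate_top (a point): centre of the lift plate's upper face, on the shaft's axis. When the blank lies on the plate, its centre is 16 mm above this point.
- lever_grip (a point): middle of the black hand grip of the dark steel cam lever, on the jig's -y side; own z runs along the lever arm away from the axle, y along the axle. The grip is a bar 16 mm in diameter parallel to the axle and 100 mm from it, from jig y = -72 to -145 mm (this point: -110); pinched from above, fingers closing along jig x, it can turn between them. The arm, 16 x 10 mm, lies at jig y = -62 to -72.
- cam_lever (a joint): lever angle in rad. 0: all the way down, where it starts, leaning 1.30 from vertical towards the robot (jig -x); grows as the grip swings up and over towards jig +x. 1.30: straight up, the highest lift; beyond it, to the stop at 1.90, the lift drops again. A return spring pulls it back with about 3 N at the grip when down, 5 N when upright; let go, it swings back.
- disc: bystander: wheel blank of the same wood and size (60 mm diameter, 32 mm high) but not bored: a solid disc. Origin: centre of its underside.
- offcut: bystander: wooden offcut block 75 x 45 x 40 mm. Origin: centre of its underside.
- glue: bystander: white glue bottle, 56 mm diameter, 150 mm high. Origin: centre of its underside.
- screws: bystander: jar, 70 mm diameter, 80 mm high. Origin: centre of its underside.
- hammer: bystander: hammer lying on the bench, at the right
- driver: bystander: screwdriver lying on the bench, at the right
- square: bystander: try square lying flat on the bench beyond the jig; wooden stock 110 x 18 x 18 mm, steel blade 150 mm
Not all that is in view belongs to the job. There is more than one size of the lift_plate; the job needs the middle-sized.

How it is judged:
By the outcome, as a careful person would: the job done as asked, in the order asked, and still so for the second after the job is handed in, while the arm keeps its last pose, push and grip.
It also fails if it takes over 53 s, if anything falls off the work surface, if the arm or the gripper's body presses on something with over 40 N, if the wrist force passes 120 N, or if a joint passes its speed limit or range.

## Working session

There is one attempt and no reset: what is moved stays moved. The work goes in short steps, Python scripts to look and compute and a tool call to move; the robot and the scene stay as the last step left them, time stands still between calls to the robot, and variables do not carry over. Pictures are saved under pics/ and viewed, about 8 in all and at most 12, crops included, and the job is handed in when it is done.

Besides the shell and the picture viewer there is one more tool, called after ">>>" by a JSON object that holds its "op" and its "data". step_arm: Moves the arm, as the interface text tells. Its arguments: {"type":"object","properties":{"series":{"type":"array"},"squeeze":{"type":"number"}},"required":["series"]}

```bash
ls; mkdir -p pics
cat > h.py <<'E'
import numpy as np, cv2
from rig import sensors, read_camera, camera_model, order, recognise, tip_of
def deproj(name,u,v,d,m=None,st=None):
    m=m or camera_model(name); f=210/np.tan(np.radians(m['vfov'])/2)
    u=np.asarray(u,float);v=np.asarray(v,float)
    xd=(u-m['cx'])/f; yd=(v-m['cy'])/f; x,y=xd.copy(),yd.copy()
    for _ in range(10):
        s=1+m['k1']*(x*x+y*y); x=xd/s;y=yd/s
    c=np.stack([x*d,y*d,np.asarray(d,float)],-1)
    if name=='wrist':
        T=np.array(m['tool_from_camera']); p=c@T[:3,:3].T+T[:3,3]
        return p@np.array(st['ee_rot']).T+np.array(st['eef_pos'])
    return (c-np.array(m['t']))@np.array(m['R'])
def proj(name,X):
    m=camera_model(name); f=210/np.tan(np.radians(m['vfov'])/2)
    c=np.array(m['R'])@np.array(X)+np.array(m['t']); x,y=c[:2]/c[2]; s=1+m['k1']*(x*x+y*y)
    return np.round([m['cx']+f*x*s,m['cy']+f*y*s]).astype(int)
def cloud(name,d,st=None):
    v,u=np.mgrid[:420,:560]; return deproj(name,u,v,d,st=st)
def save(n,p): cv2.imwrite('pics/'+n,p[:,:,::-1])
E
python3 - <<'E'
from h import *
print(sensors.get_state())
for c in ('scene','top'):
    p,d=read_camera(c); save(c+'1.png',p); np.savez(c+'1.npz',p=p,d=d)
    for n in ['blank','disc','lift_plate','jig','cam_lever']:
        for r in recognise(n,c)[:4]: print(c,n,round(r['score'],2),np.round(r['xyz']),proj(c,r['xyz']))
    for n in ['blank_center','shaft_top','plate_top','lever_grip','scribe_tip','jig']:
        for r in tip_of(n,c)[:3]: print(c,'tip',n,round(r['score'],2),np.round(r['xyz']),proj(c,r['xyz']))
a=np.hstack([cv2.imread('pics/scene1.png'),cv2.imread('pics/top1.png')])
E
```

```text
pics
{'time_s': 0.0, 'joints': array([ 1.06128997,  0.70708652, -0.02764123,  1.48498955,  0.02197469,
        0.95091429, -0.0755113 ]), 'joint_velocities': array([ 0.00148841, -0.00018555,  0.00135264,  0.00078709, -0.00120699,
       -0.00131601, -0.00049091]), 'joint_efforts': array([-1.52461184e-04, -8.83199716e+01,  1.23444233e+00, -2.36166322e+01,
        1.69633288e-02,  6.54477291e-03, -2.14104851e-06]), 'eef_pos': array([ 259.18390916, -512.98516754,  238.83892147]), 'ee_rot': array([[ 8.92563058e-01,  4.50922324e-01, -4.94144666e-04],
       [ 4.50922595e-01, -8.92562521e-01,  9.79244774e-04],
       [ 5.08320288e-07, -1.09685871e-03, -9.99999398e-01]]), 'ft_force': array([0.59914841, 0.13041486, 0.27283604]), 'moment': array([-0.00528751,  0.04354931, -0.01864766]), 'opening': 85.2573133383405}
scene blank 0.67 [620. 194.  32.] [344 313]
scene disc 0.57 [494. 326.  37.] [426 319]
scene lift_plate 0.82 [ 665. -278.   52.] [210 204]
scene lift_plate 0.73 [414. -18.  29.] [346 220]
scene lift_plate 0.59 [578. -70.  92.] [284 221]
scene jig 0.59 [608. -56.  16.] [279 250]
sce
[... 770 characters left out ...]
319.  31.] [153 246]
top disc 0.51 [610. 185.  29.] [199 204]
top lift_plate 0.88 [411. -21.  27.] [270 271]
top lift_plate 0.81 [571. -79.  96.] [290 212]
top lift_plate 0.57 [ 662. -279.   51.] [356 183]
top jig 0.56 [555. -81.  13.] [289 221]
top tip blank_center 0.56 [615. 184.  14.] [200 203]
top tip shaft_top 0.58 [575. -82. 148.] [291 208]
top tip plate_top 0.89 [ 663. -277.   49.] [356 182]
top tip plate_top 0.81 [416. -22.  29.] [270 269]
top tip plate_top 0.73 [577. -75.  96.] [288 210]
top tip lever_grip 0.93 [ 487. -200.   71.] [333 242]
top tip lever_grip 0.63 [573. -76.  95.] [288 211]
top tip scribe_tip 0.6 [628. -75. 121.] [288 190]
top tip jig 0.57 [576. -82.   0.] [289 215]
```

View pics/scene1.png

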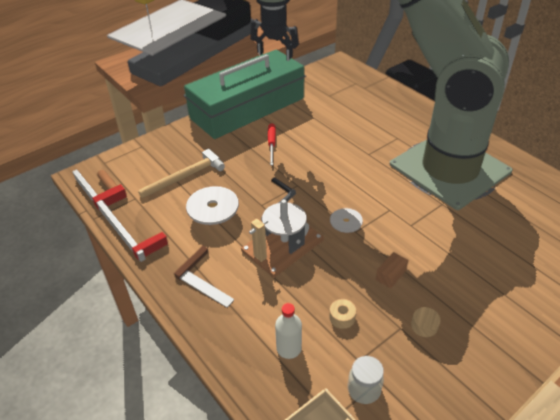

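Run:
```python
from h import *
z=np.load('top1.npz'); p=z['p']
a=cv2.resize(p[100:310,110:410],None,fx=2.6,fy=2.6,interpolation=cv2.INTER_CUBIC); save('topcrop.png',a)
P=cloud('top',z['d'])
def circ(c,r,zlo,zhi):
    m=(np.hypot(P[...,0]-c[0],P[...,1]-c[1])<r)&(P[...,2]>zlo)&(P[...,2]<zhi); q=P[m]
    (cc,rr)=cv2.minEnclosingCircle(q[:,:2].astype(np.float32)); return len(q),np.round(np.median(q,0)),np.round(q[:,:2].mean(0)),np.round(cc),round(rr)
print('blank',circ((614,185),45,25,40))
print('disc',circ((488,320),45,25,40))
print('shaft',circ((575,-80),25,125,160))
print('plate',circ((575,-80),75,85,103))
m=(P[...,1]<-150)&(P[...,1]>-240)&(abs(P[...,0]-490)<40)&(P[...,2]>50)&(P[...,2]<100);q=P[m]
print('grip',len(q),q.mean(0)); print(np.cov(q[:,:2].T)); w,v=np.linalg.eigh(np.cov(q[:,:2].T));print(v[:,1],q.min(0),q.max(0))
m=(P[...,1]<-110)&(P[...,1]>-240)&(abs(P[...,0]-550)<110)&(P[...,2]>20)
# post / scribe
m=(abs(P[...,0]-660)<50)&(abs(P[...,1]+75)<40)&(P[...,2]>126)&(P[...,2]<145);q=P[m];print('post',len(q),q.mean(0),q.min(0),q.max(0))
```

```text
blank (263, array([615., 184.,  33.]), array([616., 185.]), array([616., 186.]), 30)
disc (333, array([490., 320.,  33.]), array([489., 321.]), array([489., 320.]), 31)
shaft (48, array([571., -79., 146.]), array([571., -79.]), array([573., -79.]), 10)
plate (1164, array([572., -79.,  96.]), array([573., -79.]), array([584., -78.]), 66)
grip 203 [ 490.37461164 -183.8771964    77.89575467]
[[121.30025834  75.64361974]
 [ 75.64361974 668.42727359]]
[0.13447708 0.9909167 ] [ 474.55634243 -231.63399589   62.03360611] [ 528.54161677 -150.08868661   87.38273719]
post 96 [657.18735498 -71.16002963 134.71788265] [635.44784295 -86.6871829  126.28044804] [680.32007    -56.77820323 140.13990966]
```

View pics/topcrop.png

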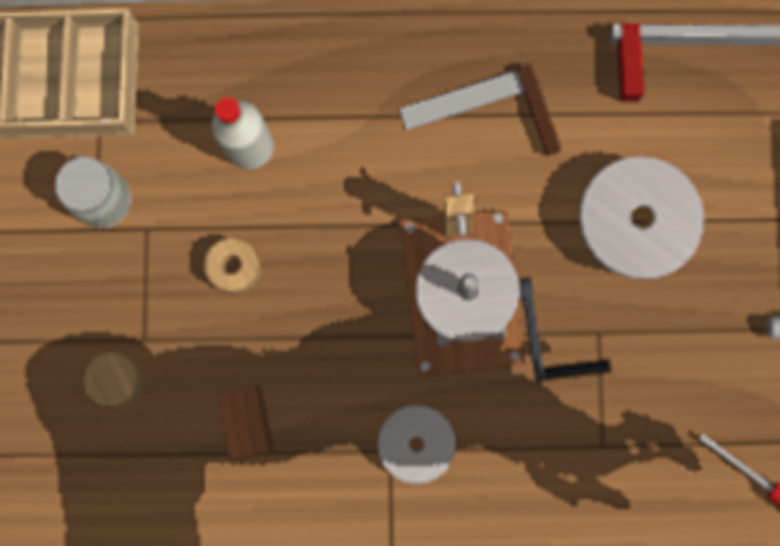

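Candidates for the blank: the bored ring at scene (343,313) / crop (232,264), and the solid disc at scene (426,320) / crop (110,380). I choose the bored ring. The plates are at crop (417,444) (small), (642,216) (large) and (468,290). The last is the middle-sized one, already on the jig. Its shaft is at about (573,-79), with yaw about 0.1.

>>> {"op": "step_arm", "data": {"series": [[[1,0,0,0,7],[1,0,0,0,7],[1,0,0,0,7],[1,0.02,-0.033,0,0],[1,0.02,-0.033,0,0],[1,0.022,-0.033,0,0],[1,0.022,-0.033,0,0],[1,0.022,-0.033,0,0]]]}}

```text
time_s: 2.0
eef_pos: [348.6, -336.9, 239.4]
ee_rot: [[0.995, 0.101, 0.0], [0.101, -0.995, -0.0], [0.0, 0.0, -1.0]]
ft_force: [1.1, -0.8, 0.1]
opening: 85.2
```

>>> {"op": "step_arm", "data": {"series": [[[1,0.022,-0.033,0,0],[1,0.022,-0.033,0,0],[1,0.022,-0.033,0,0],[1,0.022,-0.033,0,0],[1,0.022,-0.033,0,0],[1,0.022,-0.033,0,0],[1,0.022,-0.033,0,0],[1,0.022,-0.033,0,0]]]}}

```text
time_s: 2.8
eef_pos: [497.1, -56.3, 239.4]
ee_rot: [[0.995, 0.101, 0.0], [0.101, -0.995, 0.0], [0.0, -0.0, -1.0]]
ft_force: [0.2, -0.5, 0.4]
opening: 85.5
```

Run:
```python
from h import *
st=sensors.get_state(); p,d=read_camera('wrist'); save('w1.png',p); np.savez('w1.npz',p=p,d=d,pos=st['eef_pos'],rot=st['ee_rot'])
print(st['eef_pos'],camera_model('wrist')['tool_from_camera'])
for n in ['shaft_top','plate_top','lever_grip','scribe_tip','jig']:
    for r in tip_of(n,'wrist')[:2]: print(n,round(r['score'],2),np.round(r['xyz']))
```

```text
[497.08939237 -56.26374167 239.42858127] [[-3.40899725e-05 -9.51754352e-01 -3.06860965e-01  7.85215264e+01]
 [ 9.99999993e-01  2.53134174e-06 -1.18943730e-04 -5.12463648e-01]
 [ 1.13981983e-04 -3.06860967e-01  9.51754345e-01 -1.33543504e+02]
 [ 0.00000000e+00  0.00000000e+00  0.00000000e+00  1.00000000e+00]]
shaft_top 0.96 [577. -78. 153.]
shaft_top 0.15 [628. -74. 119.]
plate_top 0.73 [412. -20.  29.]
plate_top 0.68 [572. -81.  94.]
lever_grip 0.65 [ 484. -196.   72.]
scribe_tip 0.87 [629. -75. 122.]
jig 0.91 [574. -77.   3.]
jig 0.23 [617. 192.  -2.]
```

>>> {"op": "step_arm", "data": {"series": [[[1,0.02,-0.033,0,0],[1,0.02,-0.033,0,0],[1,0.02,-0.033,0.0,0],[1,0.02,-0.033,0.0,0],[1,0.02,-0.032,0.0,0],[1,0.02,-0.03,0.0,0],[1,0.01,-0.015,0,0],[1,0,0,0,0]]]}}

```text
time_s: 3.9
eef_pos: [605.1, 164.5, 238.7]
ee_rot: [[0.995, 0.102, -0.0], [0.102, -0.995, 0.001], [-0.0, -0.001, -1.0]]
ft_force: [-0.8, -1.2, 0.1]
opening: 85.5
```

Run:
```python
from h import *
st=sensors.get_state(); p,d=read_camera('wrist'); save('w2.png',p); np.savez('w2.npz',p=p,d=d,pos=st['eef_pos'],rot=st['ee_rot'])
print(st['eef_pos'])
for n in ['blank','disc']:
    for r in recognise(n,'wrist')[:2]: print(n,round(r['score'],2),np.round(r['xyz']))
for r in tip_of('blank_center','wrist')[:2]: print(round(r['score'],2),np.round(r['xyz']))
P=cloud('wrist',d,st); m=(np.hypot(P[...,0]-616,P[...,1]-185)<50)&(P[...,2]>22)&(P[...,2]<40)&(d>0);q=P[m]
if len(q):
  c,r=cv2.minEnclosingCircle(q[:,:2].astype(np.float32)); print(len(q),q.mean(0),c,r,np.percentile(q,[1,99],axis=0))
a=np.load('w1.npz')['p']
save('w12.png',np.hstack([cv2.resize(a,(400,300)),cv2.resize(p,(400,300))]))
```

```text
[605.08667201 164.45085449 238.69928968]
blank 0.7 [619. 190.  33.]
disc 0.59 [499. 317.  30.]
0.55 [615. 184.  14.]
2489 [618.32004553 186.0688647   30.56473391] (617.286865234375, 186.21788024902344) 29.927505493164062 [[589.6762281  158.14905618  24.82197045]
 [645.67801424 213.9673826   32.52508183]]
```

View pics/w12.png

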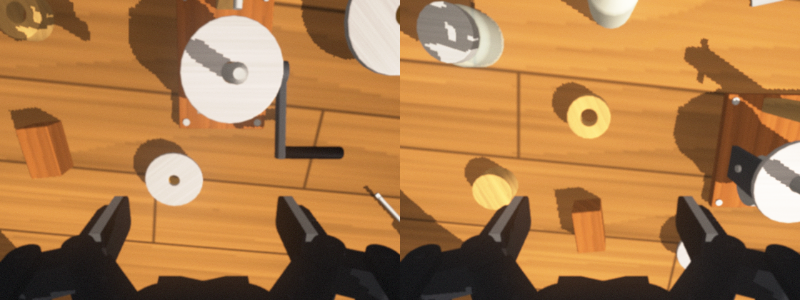

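The left half (on the way) shows the jig plate with its shaft at (235,70) and the lever grip at (310,152). The right half shows the bored ring at (589,117) with its hole visible, and the unbored disc at (493,190). The choice is confirmed, so I'll descend on the ring.

>>> {"op": "step_arm", "data": {"series": [[[1,0.007,-0.01,0.03,0],[1,0.007,-0.01,0.035,0],[1,0,0,0.035,0],[1,0,0,0.035,0],[1,0,0,0.02,0],[1,0,0,0,0]]]}}

```text
time_s: 4.7
eef_pos: [615.5, 183.2, 82.2]
ee_rot: [[0.995, 0.1, -0.004], [0.1, -0.995, -0.001], [-0.004, 0.001, -1.0]]
ft_force: [0.2, -0.5, 1.0]
opening: 85.5
```

Run:
```python
from h import *
z=np.load('w1.npz'); st=dict(eef_pos=z['pos'],ee_rot=z['rot']); P=cloud('wrist',z['d'],st); P[z['d']==0]=1e6
def sel(c,r,lo,hi): return P[(np.hypot(P[...,0]-c[0],P[...,1]-c[1])<r)&(P[...,2]>lo)&(P[...,2]<hi)]
for nm,a in (('shaft',((574,-79),22,146,160)),('plate',((574,-79),70,88,102)),('scribe',((628,-75),30,115,130))):
    q=sel(*a)
    if len(q): print(nm,len(q),q.mean(0),cv2.minEnclosingCircle(q[:,:2].astype(np.float32)),q[:,2].std())
q=P[(P[...,1]<-158)&(P[...,1]>-240)&(abs(P[...,0]-490)<30)&(P[...,2]>66)&(P[...,2]<100)]
w,v=np.linalg.eigh(np.cov(q[:,:2].T)); print('grip',len(q),q.mean(0),v[:,1],np.percentile(q,[2,98],axis=0))
# lever arm edge direction
q=P[(P[...,1]<-140)&(P[...,1]>-165)&(P[...,0]>500)&(P[...,0]<560)&(P[...,2]>40)&(P[...,2]<100)]
if len(q)>20: w,v=np.linalg.eigh(np.cov(q[:,:2].T)); print('arm',len(q),q.mean(0),v[:,1])
s=sensors.get_state(); print(s['eef_pos'])
```

```text
shaft 330 [573.77777532 -78.22103564 148.30445528] ((573.7337646484375, -78.46534729003906), 6.3994646072387695) 1.0364652486779142
plate 15913 [576.32731632 -77.61187725  93.50980921] ((573.7894287109375, -78.18561553955078), 54.784908294677734) 0.7661511482988341
scribe 176 [631.12396927 -72.3270661  122.41202818] ((631.9149780273438, -72.43083190917969), 5.03268575668335) 1.8062327089881294
grip 1425 [ 490.10834876 -194.33793593   76.23164161] [-0.09023803  0.99592023] [[ 480.67440774 -229.47517432   69.77356137]
 [ 498.1655488  -159.73545856   79.19466489]]
arm 1017 [ 530.00204213 -148.05375422   63.87943949] [-0.99499767 -0.09989812]
[615.45623414 183.16749444  82.22744208]
```

>>> {"op": "step_arm", "data": {"series": [[[1,0.002,-0.003,0.025,0],[1,0,0,0.025,0],[1,0,0,0.014,0],[1,0,0,0.004,0],[1,0,0,0,0],[-0.2,0,0,0,0],[-1,0,0,0,0],[-1,0,0,0,0]]], "squeeze": 40}}

```text
time_s: 5.5
eef_pos: [618.8, 187.8, 17.9]
ee_rot: [[0.995, 0.101, 0.001], [0.101, -0.995, 0.001], [0.001, -0.0, -1.0]]
ft_force: [-3.1, -0.9, 14.6]
opening: 58.9
```

>>> {"op": "step_arm", "data": {"series": [[[-1,0,0,0,0],[-1,0,0,0,0],[-1,0,0,0,0]]]}}

```text
time_s: 5.8
eef_pos: [618.8, 187.8, 17.9]
ee_rot: [[0.995, 0.101, 0.002], [0.101, -0.995, 0.001], [0.002, -0.0, -1.0]]
ft_force: [-2.7, -2.0, 14.5]
opening: 58.8
```

>>> {"op": "step_arm", "data": {"series": [[[-1,0,0,-0.01,0],[-1,0,0,-0.025,0],[-1,0,0,-0.035,0],[-1,0,0,-0.035,0],[-1,0,0,-0.035,0],[-1,0,0,-0.03,0],[-1,0,0,-0.015,0],[-1,0,0,0,0]]]}}

```text
time_s: 6.6
eef_pos: [619.0, 187.8, 204.3]
ee_rot: [[0.995, 0.101, 0.004], [0.101, -0.995, 0.001], [0.004, -0.001, -1.0]]
ft_force: [-0.0, -0.3, -1.7]
opening: 58.9
```

Run:
```python
from h import *
st=sensors.get_state(); p,d=read_camera('wrist'); save('w3.png',p)
print(st['eef_pos'],st['ft_force'],st['opening'])
T=cloud('wrist',d,st); R=np.array(st['ee_rot']); t=(T-st['eef_pos'])@R; t[d==0]=1e6
m=(abs(t[...,0])<40)&(abs(t[...,1])<40)&(abs(t[...,2])<30)
np.savez('w3.npz',t=t)
# blank top face in the tool frame
q=t[m]; h,e=np.histogram(q[:,2],bins=np.arange(-30,31,3)); print(h)
zt=e[np.argmax(h)]+1.5; f=q[abs(q[:,2]-zt)<4]
print(zt,len(f),f.mean(0),np.percentile(f,[1,99],axis=0))
```

```text
[618.9977592  187.8323422  204.30285983] [-0.01848886 -0.25367456 -1.66112283] 58.896275131548144
[  443   459   425   414   375 11749  2230   852   782   708   572   473
   447   437   383   283    11     0     0     0]
-13.5 14173 [  0.71374126  -0.33442551 -12.70234723] [[-29.12119648 -32.74836526 -16.42789479]
 [ 26.80511352  32.91346491  -9.97583185]]
```

View pics/w3.png

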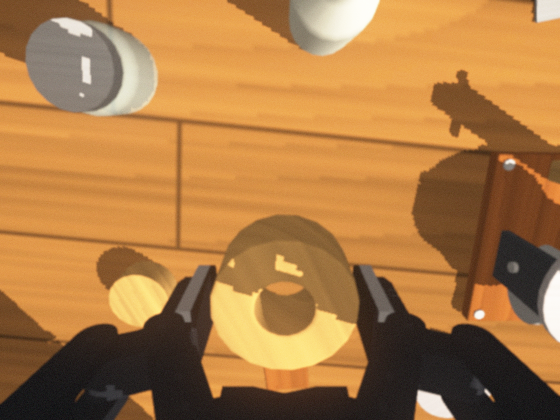

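The blank is held level between the pads, with its bore at (285,308).

Run:
```python
from h import *
from scipy.optimize import least_squares
t=np.load('w3.npz')['t']; z=-13.3
m=((abs(t[...,0])<36)&(abs(t[...,1])<29.5)&(t[...,2]<-8)&(t[...,2]>-18)).astype(np.uint8)
cs,hi=cv2.findContours(m,cv2.RETR_CCOMP,cv2.CHAIN_APPROX_NONE)
for c,h in zip(cs,hi[0]):
    if len(c)<60: continue
    q=t[c[:,0,1],c[:,0,0]]; q=q[abs(q[:,2]-np.median(q[:,2]))<5]
    if h[3]<0: q=q[abs(q[:,1])<27]
    f=least_squares(lambda a:np.hypot(q[:,0]-a[0],q[:,1]-a[1])-a[2],[0,0,20],loss='soft_l1')
    print('hole' if h[3]>=0 else 'outer',len(q),f.x,np.median(abs(f.fun)),cv2.minEnclosingCircle(c)[0])
f=t[(m>0)]; A=np.c_[f[:,:2],np.ones(len(f))]; print('tilt',np.linalg.lstsq(A,f[:,2],rcond=None)[0])
```

```text
outer 314 [-1.77622069 -0.36430682 29.45851085] 0.1725934352451688 (288.1487731933594, 302.3087158203125)
hole 164 [-1.71941783 -0.40747969 12.09575771] 0.17002938772018084 (284.5, 304.0)
tilt [ 7.86262429e-03 -2.94400202e-03 -1.25633933e+01]
```

>>> {"op": "step_arm", "data": {"series": [[[-1,-0.005,0.02,0,0],[-1,-0.01,0.036,0,0],[-1,-0.01,0.036,0,0],[-1,-0.01,0.036,0,0],[-1,-0.01,0.036,0,0],[-1,-0.01,0.036,0,0],[-1,-0.01,0.036,0,0],[-1,-0.005,0.025,0,0]]]}}

```text
time_s: 7.45
eef_pos: [573.8, -81.7, 200.7]
ee_rot: [[0.995, 0.099, -0.002], [0.099, -0.995, -0.001], [-0.002, 0.0, -1.0]]
ft_force: [0.7, 0.5, -0.2]
opening: 58.6
```

>>> {"op": "step_arm", "data": {"series": [[[-1,0,0,0,0],[-1,0,0,0,0],[-1,0,0,0,0]]]}}

```text
time_s: 7.75
eef_pos: [575.0, -77.9, 200.9]
ee_rot: [[0.995, 0.102, -0.001], [0.102, -0.995, 0.001], [-0.001, -0.001, -1.0]]
ft_force: [0.2, -0.2, 0.3]
opening: 58.7
```

Run:
```python
from h import *
s=sensors.get_state(); R=s['ee_rot']; p=s['eef_pos']; d=R.T@(np.array([575.6,-78.5,200])-p); print(p,R[0],s['ft_force'],d)
for c in ('wrist',):
    st=s; pic,dd=read_camera(c); save('w4.png',pic); P=cloud(c,dd,st); P[dd==0]=1e6
    q=P[(np.hypot(P[...,0]-628,P[...,1]+74)<30)&(P[...,2]>115)&(P[...,2]<150)]; print('scribe/post',len(q),np.percentile(q,[2,50,98],axis=0).round(1) if len(q) else '')
    m=(np.hypot(P[...,0]-573.8,P[...,1]+78.3)<20)&(P[...,2]>135)&(P[...,2]<158); q=P[m]; print('shaft',len(q),q.mean(0) if len(q) else '')
```

```text
[574.99158034 -77.89917156 200.88858493] [ 9.94750167e-01  1.02331486e-01 -6.10193386e-04] [ 0.19320813 -0.23122802  0.26769373] [0.54421186 0.66066197 0.88775654]
scribe/post 1293 [[629.8 -84.4 121.4]
 [650.5 -71.9 133.3]
 [657.3 -57.8 135.1]]
shaft 0
```

>>> {"op": "step_arm", "data": {"series": [[[-1,0.0005,0.0005,0.01,0],[-1,0,0,0.01,0],[-1,0,0,0.01,0],[-1,0,0,0.005,0],[-1,0,0,0.005,0],[-1,0,0,0.004,0],[-1,0,0,0.004,0],[-1,0,0,0,0]]]}}

```text
time_s: 8.6
eef_pos: [575.4, -79.5, 152.9]
ee_rot: [[0.995, 0.101, -0.001], [0.101, -0.995, 0.0], [-0.001, -0.0, -1.0]]
ft_force: [0.3, 0.5, -0.7]
opening: 58.8
```

>>> {"op": "step_arm", "data": {"series": [[[-1,0,-0.0005,0.007,0],[-1,0,0,0.007,0],[-1,0,0,0.007,0],[-1,0,0,0.006,0],[-1,0,0,0.005,0],[-1,0,0,0.003,0],[-1,0,0,0,0]]]}}

```text
time_s: 9.3
eef_pos: [575.4, -79.0, 117.9]
ee_rot: [[0.995, 0.101, -0.001], [0.101, -0.995, 0.0], [-0.001, -0.0, -1.0]]
ft_force: [-0.1, -0.1, -0.2]
opening: 58.6
```

>>> {"op": "step_arm", "data": {"series": [[[-1,0,0,0.002,0],[-1,0,0,0.002,0],[-1,0,0,0,0],[-1,0,0,0,0]]]}}

```text
time_s: 9.7
eef_pos: [575.5, -79.0, 114.3]
ee_rot: [[0.995, 0.101, 0.0], [0.101, -0.995, 0.0], [0.0, -0.0, -1.0]]
ft_force: [-0.1, -0.2, -0.7]
opening: 59.0
```

>>> {"op": "step_arm", "data": {"series": [[[-1,0,0,0.001,0],[-1,0,0,0.001,0],[-1,0,0,0.001,0],[-1,0,0,0,0]]]}}

```text
time_s: 10.1
eef_pos: [575.6, -79.0, 112.5]
ee_rot: [[0.995, 0.101, 0.001], [0.101, -0.995, 0.0], [0.001, -0.0, -1.0]]
ft_force: [-6.4, 1.4, 23.7]
opening: 59.1
```

>>> {"op": "step_arm", "data": {"series": [[[-1,0,0,-0.0005,0],[0.6,0,0,0,0],[1,0,0,0,0],[1,0,0,0,0],[1,0,0,0,0],[1,0,0,0,0],[1,0,0,0,0]]]}}

```text
time_s: 10.8
eef_pos: [575.5, -79.0, 111.8]
ee_rot: [[0.995, 0.101, -0.0], [0.101, -0.995, 0.0], [-0.0, -0.0, -1.0]]
ft_force: [-0.8, 0.2, 0.5]
opening: 85.5
```

>>> {"op": "step_arm", "data": {"series": [[[1,0,0,-0.015,0],[1,0,0,-0.025,0],[1,0,0,-0.035,0],[1,0,0,-0.035,0],[1,0,0,-0.02,0],[1,0,0,0,0]]]}}

```text
time_s: 11.4
eef_pos: [576.3, -79.2, 244.3]
ee_rot: [[0.995, 0.101, 0.004], [0.101, -0.995, -0.0], [0.004, 0.001, -1.0]]
ft_force: [-0.4, -0.3, -0.5]
opening: 85.4
```

Run:
```python
from h import *
s=sensors.get_state(); pic,dd=read_camera('wrist'); save('w5.png',pic); P=cloud('wrist',dd,s); P[dd==0]=1e6
print(s['eef_pos'])
m=(np.hypot(P[...,0]-574,P[...,1]+78)<27)&(P[...,2]>100)&(P[...,2]<140); q=P[m]; print('blank top',len(q),np.percentile(q,[5,50,95],axis=0).round(1))
pl=P[(np.hypot(P[...,0]-574,P[...,1]+78)<53)&(np.hypot(P[...,0]-574,P[...,1]+78)>38)&(P[...,2]>80)&(P[...,2]<115)]; print('plate',len(pl),np.percentile(pl[:,2],[5,50,95]))
for r in tip_of('lever_grip','wrist')[:2]: print(r)
```

```text
[576.32923789 -79.19388504 244.33367119]
blank top 3383 [[ 552.  -100.2  124. ]
 [ 577.4  -77.2  125.4]
 [ 596.5  -55.7  128.1]]
plate 5575 [92.3065634  93.42069045 94.55273881]
{'xyz': [574.4, -72.5, 94.3], 'score': 0.36}
```

View pics/w5.png

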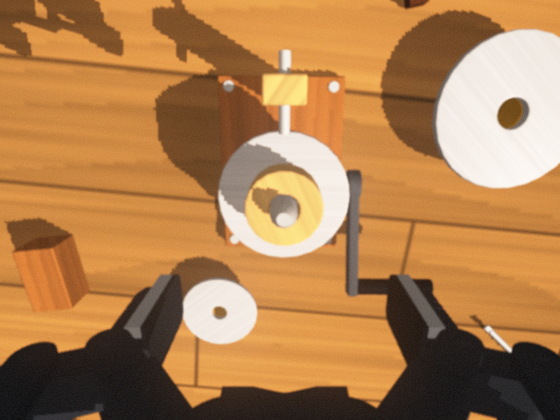

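The blank lies on the plate with the shaft through its bore at (285,210). Its top is 32 mm above the plate, so it is flat. The lever grip is at (395,287), partly behind a finger. The lever is next.

Run:
```python
from h import *
s=sensors.get_state(); print(s['joints'].round(2));
```

```text
[-0.    0.72  0.17  1.46 -0.14  0.97 -1.27]
```

>>> {"op": "step_arm", "data": {"series": [[[1,0,0,0,-8.2],[1,0,0,0,-8.2],[1,0,0,0,-8.2],[1,0,0,0,-8.2],[1,0,0,0,-8.2],[1,0,0,0,-8.2],[1,0,0,0,-8.2],[1,0,0,0,-8.2]]]}}

```text
time_s: 12.3
eef_pos: [575.1, -78.9, 240.6]
ee_rot: [[0.313, 0.95, -0.002], [0.95, -0.313, 0.001], [0.0, -0.002, -1.0]]
ft_force: [0.5, -0.4, 0.4]
opening: 85.2
```

>>> {"op": "step_arm", "data": {"series": [[[1,0,0,0,-8.2],[1,0,0,0,-8.2],[1,0,0,0,-8],[1,-0.025,-0.022,0,0],[1,-0.03,-0.027,0,0],[1,-0.03,-0.027,0,0],[1,-0.023,-0.022,0,0],[1,0,0,0,0]]]}}

```text
time_s: 13.1
eef_pos: [486.2, -199.9, 240.8]
ee_rot: [[-0.096, 0.995, -0.003], [0.995, 0.096, -0.001], [-0.0, -0.003, -1.0]]
ft_force: [0.6, 0.2, 0.2]
opening: 85.2
```

Run:
```python
from h import *
s=sensors.get_state(); pic,dd=read_camera('wrist'); save('w6.png',pic); P=cloud('wrist',dd,s); P[dd==0]=1e6
print(s['eef_pos'],s['ee_rot'][:,0],s['joints'].round(2))
q=P[(P[...,1]<-158)&(P[...,1]>-240)&(abs(P[...,0]-490)<30)&(P[...,2]>66)&(P[...,2]<100)]
print('grip',len(q)); 
if len(q)>30: print(q.mean(0),np.percentile(q,[2,98],axis=0))
for r in tip_of('lever_grip','wrist')[:2]: print(r)
print('delta tool',s['ee_rot'].T@(np.array([489.2,-197,83])-s['eef_pos']))
```

```text
[ 486.19212855 -199.90734612  240.83812278] [-9.60843537e-02  9.95373127e-01 -3.68530089e-04] [ 0.5   0.64 -0.32  1.65  0.25  0.89  0.18]
grip 1468
[ 487.8956898  -193.56855718   76.60373664] [[ 478.90445301 -229.10307967   72.20093561]
 [ 497.21053685 -159.61648277   79.27663872]]
{'xyz': [486.6, -196.0, 69.2], 'score': 0.61}
delta tool [  2.66305291   3.71289064 157.82742331]
```

>>> {"op": "step_arm", "data": {"series": [[[1,0.002,0.002,0.025,0],[1,0,0,0.035,0],[1,0,0,0.035,0],[1,0,0,0.035,0],[1,0,0,0.025,0],[1,0,0,0.015,0],[1,0,0,0.008,0],[1,0,0,0,0]]]}}

```text
time_s: 14.0
eef_pos: [490.7, -193.3, 62.9]
ee_rot: [[-0.102, 0.995, -0.001], [0.995, 0.102, 0.001], [0.001, -0.001, -1.0]]
ft_force: [-0.0, 0.0, 0.8]
opening: 84.9
```

>>> {"op": "step_arm", "data": {"series": [[[-0.3,0,0,0,0],[-0.6,0,0,0,0],[-1,0,0,0,0],[-1,0,0,0,0],[-1,0,0,0,0],[-1,0,0,0,0],[-1,0,0,0,0]]], "squeeze": 30}}

```text
time_s: 14.7
eef_pos: [488.1, -194.6, 63.8]
ee_rot: [[-0.1, 0.995, -0.006], [0.995, 0.1, -0.0], [0.0, -0.006, -1.0]]
ft_force: [-15.1, -1.4, 9.9]
opening: 14.6
```

>>> {"op": "step_arm", "data": {"series": [[[-1,0,0.0025,-0.0078,0],[-1,0,0.0031,-0.0074,0],[-1,0,0.0037,-0.0072,0],[-1,0,0.0043,-0.007,0],[-1,0,0.0049,-0.0064,0],[-1,0,0.0053,-0.0062,0],[-1,0,0.0058,-0.0056,0],[-1,0,0.0062,-0.0052,0]]]}}

```text
time_s: 15.5
eef_pos: [518.6, -192.0, 116.3]
ee_rot: [[-0.099, 0.995, -0.018], [0.995, 0.099, -0.001], [0.001, -0.018, -1.0]]
ft_force: [-53.6, -1.7, 40.6]
opening: 14.9
```

>>> {"op": "step_arm", "data": {"series": [[[-1,0,-0.0025,-0.003,0],[-1,0,-0.0025,-0.003,0],[-1,0,0,0,0],[-1,0,0,0,0]]]}}

```text
time_s: 15.9
eef_pos: [521.9, -191.0, 122.1]
ee_rot: [[-0.101, 0.995, 0.001], [0.995, 0.101, 0.0], [0.0, 0.001, -1.0]]
ft_force: [7.0, -1.5, -17.4]
opening: 14.5
```

Run:
```python
from h import *
s=sensors.get_state(); print(s['eef_pos'],s['ft_force'],s['moment'],s['opening'])
p,d=read_camera('scene'); save('s2.png',cv2.resize(p[130:290,200:380],None,fx=4,fy=4,interpolation=cv2.INTER_CUBIC))
for c in ('scene','top'):
    if c=='top': read_camera(c)
    for n in ('lever_grip','plate_top'):
        for r in tip_of(n,c)[:3]: print(c,n,r)
```

```text
[ 521.94765228 -190.96088234  122.08909601] [  7.02060933  -1.48338538 -17.43836426] [-0.27574022 -1.70899279 -0.07288867] 14.543747194345194
scene lever_grip {'xyz': [522.5, -192.4, 126.5], 'score': 0.55}
scene plate_top {'xyz': [660.4, -277.9, 49.9], 'score': 0.6}
scene plate_top {'xyz': [575.9, -78.1, 101.1], 'score': 0.57}
scene plate_top {'xyz': [414.0, -21.8, 28.9], 'score': 0.57}
top lever_grip {'xyz': [801.2, -168.4, 4.8], 'score': 0.66}
top lever_grip {'xyz': [522.1, -195.8, 123.5], 'score': 0.65}
top plate_top {'xyz': [662.2, -277.1, 49.6], 'score': 0.91}
top plate_top {'xyz': [574.5, -75.8, 101.4], 'score': 0.68}
top plate_top {'xyz': [415.3, -20.8, 28.0], 'score': 0.58}
```

View pics/s2.png

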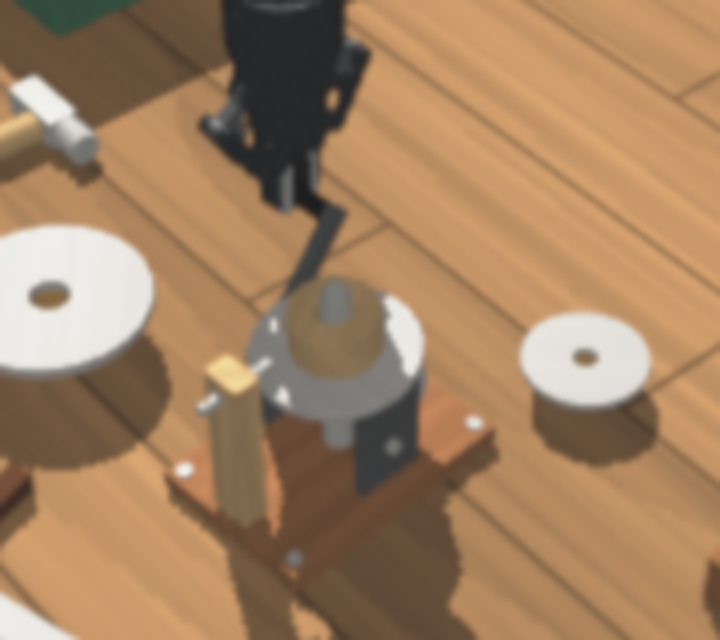

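The scene crop shows the lever part-way up, with its end at (340,210) and the fingers on the bar at (290,195). The blank is level on the shaft at (335,320). I'll check where the bar sits in the pads.

```bash
cat > bar.py <<'E'
from h import *
s=sensors.get_state(); p,d=read_camera('wrist'); save('wb.png',p); P=cloud('wrist',d,s); P[d==0]=1e6
J=np.array([[.9951,.099],[-.099,.9951]]); q=(P[...,:2]-[573.8,-78.3])@J.T; z=P[...,2]
e=J@(s['eef_pos'][:2]-[573.8,-78.3]); print('TCP jig',e.round(1),s['eef_pos'][2].round(1),'F',s['ft_force'].round(1))
m=(q[...,1]<-76)&(q[...,1]>-96)&(abs(q[...,0]-e[0])<25)&(z>60)&(z<190)
b=np.c_[q[m],z[m]]; print(len(b)); 
for lo in range(-96,-76,5):
    c=b[(b[:,1]>=lo)&(b[:,1]<lo+5)]
    if len(c)>10: print(lo,len(c),np.percentile(c[:,0],[3,50,97]).round(1),np.percentile(c[:,2],[3,50,97]).round(1))
m=(q[...,1]<-61)&(q[...,1]>-73)&(abs(q[...,0]-e[0]/2)<70)&(z>50)&(z<190)
a=np.c_[q[m],z[m]]; print('arm',len(a))
if len(a)>50:
    i=np.argmax(a[:,2]); print('highest',a[i].round(1)); 
    v,u=np.nonzero(m); r=np.hypot(a[:,0],a[:,2]-45); print('angle by r',[(k,np.round(np.median(np.arctan2(-a[:,0],a[:,2]-45)[abs(r-k)<6]),3)) for k in (50,65,80,95)], 'rmax',np.percentile(r,98))
pl=np.hypot(q[...,0],q[...,1]); w=z[(pl>36)&(pl<50)&(z>85)&(z<115)]; w2=z[(pl>15)&(pl<27)&(z>110)&(z<150)]
print('plate top',np.percentile(w,[10,50,90]).round(1) if len(w) else '','blank top',np.median(w2).round(1) if len(w2) else '',len(w),len(w2))
E
python3 bar.py
```

```text
TCP jig [ -62.8 -107. ] 122.1 F [  8.2  -1.5 -17.4]
9848
-96 5169 [-82.5 -63.4 -43.4] [121.7 158.8 185.6]
-91 3757 [-82.5 -63.4 -43.7] [127.4 183.8 189.6]
-86 450 [-69.8 -62.7 -55.4] [123.9 128.9 130.6]
-81 472 [-69.7 -62.7 -55.5] [124.  128.9 130.8]
arm 4637
highest [-62.  -64.8 134.1]
angle by r [(50, np.float64(0.542)), (65, np.float64(0.571)), (80, np.float64(0.59)), (95, np.float64(0.604))] rmax 107.8348243733561
plate top [ 96.   99.2 101. ] blank top 129.9 9128 7872
```

>>> {"op": "step_arm", "data": {"series": [[[-1,0,0.003,0.004,0],[-1,0,0.0034,-0.0025,0],[-1,0,0.0034,-0.0025,0],[-1,0,0.0035,-0.0022,0],[-1,0,0.0036,-0.0022,0],[-1,0,0.0037,-0.0019,0],[-1,0,0.0038,-0.0018,0],[-1,0,0,0,0]]]}}

```text
time_s: 17.05
eef_pos: [542.8, -189.5, 132.7]
ee_rot: [[-0.1, 0.995, -0.006], [0.995, 0.1, -0.001], [-0.001, -0.006, -1.0]]
ft_force: [-26.8, -0.3, 35.7]
opening: 14.4
```

```bash
python3 bar.py
```

```text
TCP jig [ -41.8 -107.5] 132.7 F [-26.8  -0.3  35.7]
6087
-96 4402 [-61.5 -41.6 -21.9] [133.9 170.2 182.2]
-91 729 [-59.8 -42.  -23.3] [137.4 142.6 189.9]
-86 465 [-49.6 -42.  -34.9] [136.1 141.4 143.2]
-81 491 [-49.5 -42.  -35. ] [136.4 141.5 143.3]
arm 3877
highest [-39.2 -65.  145.7]
angle by r [(50, np.float64(0.31)), (65, np.float64(0.339)), (80, np.float64(0.353)), (95, np.float64(0.366))] rmax 107.8126317638994
plate top [ 98.7 102.  104.1] blank top 133.1 9574 7512
```

>>> {"op": "step_arm", "data": {"series": [[[-1,0,0.0045,-0.0021,0],[-1,0,0.0045,-0.0018,0],[-1,0,0.0047,-0.0016,0],[-1,0,0.0047,-0.0013,0],[-1,0,0.0048,-0.001,0],[-1,0,0.0048,-0.0007,0],[-1,0,0.0047,-0.0003,0],[-1,0,0,0,0]]]}}

```text
time_s: 17.9
eef_pos: [577.1, -186.0, 140.6]
ee_rot: [[-0.1, 0.995, -0.003], [0.995, 0.1, -0.001], [-0.001, -0.003, -1.0]]
ft_force: [-10.7, -3.3, 10.5]
opening: 14.3
```

```bash
python3 bar.py
```

```text
TCP jig [  -7.4 -107.5] 140.6 F [-10.7  -3.3  10.5]
5652
-96 4201 [-27.2  -6.4  12.4] [142.6 177.9 189.3]
-91 477 [-14.7  -7.6  -0.1] [144.7 150.4 152.1]
-86 473 [-14.6  -7.2  -0.1] [145.3 150.4 152.2]
-81 501 [-14.5  -7.6   0.1] [144.8 150.4 152.1]
arm 2769
highest [ -6.2 -64.9 153.9]
angle by r [(50, np.float64(0.066)), (65, np.float64(0.063)), (80, np.float64(0.07)), (95, np.float64(0.065))] rmax 107.8032289641661
plate top [102.8 103.8 104.7] blank top 135.8 11131 7313
```

>>> {"op": "step_arm", "data": {"series": [[[-1,0,0.0035,-0.0002,0],[-1,0,0.0035,0,0],[-1,0,0,0,0],[-1,0,0,0,0]]], "squeeze": 40}}

```text
time_s: 18.35
eef_pos: [584.2, -185.3, 141.0]
ee_rot: [[-0.1, 0.995, -0.002], [0.995, 0.1, -0.001], [-0.001, -0.002, -1.0]]
ft_force: [-7.9, -2.4, 7.0]
opening: 14.3
```

```bash
python3 bar.py
```

```text
TCP jig [  -0.2 -107.5] 141.0 F [-7.9 -2.4  7. ]
5609
-96 4176 [-20.    0.4  19.5] [143.1 177.9 189.4]
-91 466 [-7.6 -0.4  7.1] [144.9 150.7 152.4]
-86 479 [-7.5 -0.1  7. ] [145.1 150.7 152.5]
-81 488 [-7.4 -0.4  6.9] [145.5 150.8 152.4]
arm 2735
highest [  5.  -70.  153.7]
angle by r [(50, np.float64(0.001)), (65, np.float64(-0.002)), (80, np.float64(0.001)), (95, np.float64(0.001))] rmax 107.81699305194171
plate top [102.9 103.9 104.8] blank top 135.9 11130 7276
```

>>> {"op": "step_arm", "data": {"series": [[[-1,0,0,0,0],[-1,0,0,0,0],[-1,0,0,0,0],[-1,0,0,0,0],[-1,0,0,0,0],[-1,0,0,0,0],[-1,0,0,0,0],[-1,0,0,0,0]]]}}

```text
time_s: 19.2
eef_pos: [584.2, -185.3, 141.0]
ee_rot: [[-0.1, 0.995, -0.002], [0.995, 0.1, -0.001], [-0.001, -0.002, -1.0]]
ft_force: [-8.0, -2.7, 7.2]
opening: 14.6
```

```bash
python3 bar.py | head -6
python3 - <<'E'
from h import *
p,d=read_camera('scene'); save('s3.png',cv2.resize(p[80:400,130:450],(600,600),interpolation=cv2.INTER_CUBIC))
E
```

```text
TCP jig [  -0.2 -107.5] 141.0 F [-8.  -2.7  7.2]
5633
-96 4215 [-20.   -0.1  19.4] [142.8 177.8 189.3]
-91 455 [-7.6 -0.5  7.1] [144.5 150.7 152.3]
-86 489 [-7.6 -0.5  7. ] [145.5 150.6 152.3]
-81 474 [-7.5 -0.5  6.9] [145.2 150.6 152.3]
```

View pics/s3.png

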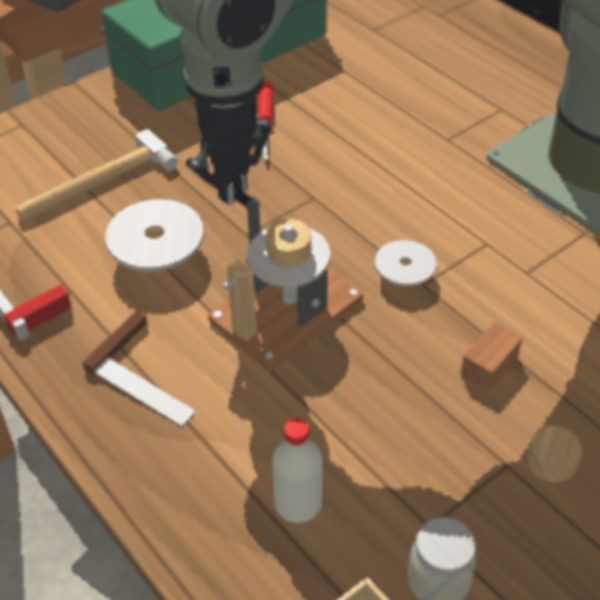

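The lever stands upright at (253,220), held by the gripper. The blank lies flat on the raised plate at (290,240), and the bystanders look unmoved.

```bash
python3 -c "
from rig import order; print(order.sign_off())"
```

```text
the job is handed in; nothing more can be done
None
```

The bored blank is on the jig's shaft, released and lying flat on the lift plate. The cam lever is held straight up by the gripper, and I handed the job in there at about 19 s on the robot's clock.

- **Blank:** its top read 32 mm above the plate, both after I let go and again at full lift. The plate already on the jig is the middle-sized one.
- **Lever:** the wrist camera put it within about 0.005 rad of vertical, and it held steady for 0.8 s under a 40 N grip. The plate read 103.9 mm, against 105 expected. The same camera read it about 1.5 mm low at rest too, so I take that as camera bias.
- **What went less well:** during the swing my path ran inside the lever's arc, so the wrist force reached about 67 N (limit 120 N). The bar also slid a few millimetres in the pads. I corrected the path, and at the end the bar sat about 4 mm behind the TCP, closer to the fingertips than planned but secure, with about 11 N at the wrist.
- **Bystanders:** they look unmoved in the last picture; I did not measure them.

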